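# Clamp the bamboo glue-up in the cam press

### The arm

A 7-joint arm with a two-finger parallel gripper is mounted at the origin on the work surface. World frame = base frame: x ahead of the robot, y to its left, z up, the work surface at z = 0. Lengths are in m, angles in rad, forces in N, time in s.
With the tool pointing down it reaches from about 0.35 to 0.9 m from the base axis. Payload 7.2 kg.
Tool frame: the origin (TCP) lies midway between the tips of the shut fingers; the grasp point (between the pads) lies 19 mm behind it (bot.tcp_to_grasp is the z of the grasp point in the tool frame, in m); z points along the fingers, y is the direction in which the jaws open and shut (so a half turn about z gives the same grasp; the last joint's range is limited). The gripper opens to 85 mm and grips with 20 to 120 N. Pads are 22 mm wide; open, the fingers measure 114 mm over their backs; the gripper's body (76 mm by 85 mm) begins 54 mm behind the grasp point. The pads swing forward as they close: fully open they stand 13 mm farther back than shut.
Start: joints at [1.148, 0.411, -0.013, 1.596, 0.006, 1.134, -0.082], TCP at [0.217, -0.586, 0.231] pointing down, gripper open.
Joint ranges: [-2.95, 2.95], [-0.29, 1.99], [-1.47, 1.44], [0.14, 2.54], [-1.03, 4.17], [0.13, 1.85], [-2.86, 2.86]. Speed limits (rad/s): [2.39, 2.39, 3.01, 3.01, 3.14, 3.14, 3.14].

### API

Orientations are given as [roll, pitch, yaw] about the fixed x, y, z axes, in that order (R = Rz(yaw) Ry(pitch) Rx(roll)).
In Python, from rig import bot, get_image, camera_info, silhouettes gives the robot as it stands. The module is installed in compiled form; this text tells all that it offers. Calls block until the motion is done:
- bot.move_pose(position, orientation): joint-space move of the TCP to a pose.
- bot.move_l(position, rotation=None, feed=0.15, stop_force=None): straight line of the TCP; rotation=None keeps the orientation; feed is the mean speed in m/s. With stop_force (N) it stops when the force on the tool has changed by that much, and returns True; else False.
- bot.set_joints(angles): joint-space move.
- bot.command_gripper(opening, grip_force=None): opening from 0.0 (shut) to 1.0 (fully open); grip_force is the grip in N (None keeps the last); returns when the fingers have stopped.
- bot.dwell(seconds).
- bot.inverse_kinematics(position, orientation): joint angles nearest the present ones, or None.
- bot.read_state(): the state.
- get_image(name): name is "side" or "top" or "wrist"; returns the picture (420x560x3 uint8, red, green, blue); there is no depth.
- camera_info(name): a dict with "fx", "fy", "cx", "cy" (pixels), "rvec" (rotation vector, rad) and "tvec" (3), from world to camera coordinates, as OpenCV has them; the wrist camera has in their place "tool_from_camera" (4x4, takes a point from camera to tool coordinates, whose origin is the TCP and whose axes are the flange's). Camera axes: x right, y down, z forward; pixel columns grow to the right and rows downward; lengths in m; the calibration is good to about 2 mm. The wrist camera is an equidistant fisheye: a pixel r from the principal point sees the ray r / f radians off the axis. A picture is of the moment at which its call begins: read the wrist's pose just before it. camera_info takes no time and is no camera call.
A pose or a line that the arm cannot do raises bot.Unreachable and nothing moves.
- bot.finish_job(): hands the job in, once; it reports no verdict.
Trained networks look in the newest picture that a camera, given by its name, has taken for a name from the list of things; names that differ only in an ending like _2 or _b are one class to them, and where a whole thing is asked for, a point or a joint stands for the part that bears it (a point fixed in the world has none). Each returns a list of dicts, best first, with "confidence" (0 to 1); they miss things now and then, are a little off and sometimes report something else, mostly with a low value. They report only what shows in the picture. A call takes as long as a camera call. They do not tell look-alikes from the thing itself.
- silhouettes(camera, query): "mask" (420x560 bool, what is visible of it) and "position" ([column, row] in pixels, amid what is visible of it).
The state is a dict: "t": time; "joints": joint angles; "qd": joint speeds; "joint_torque": joint torques, N m; "position": TCP position; "tcp_rot": TCP orientation; "wrist_force": force on the tool from outside, world axes, zero at the start; "wrist_torque": the same for the moment, N m; "opening": opening from 0.0 (shut) to 1.0 (fully open).
Only numpy, scipy, OpenCV 4.12 (cv2) and the standard library are available. Lean on these libraries where they do the work, as an engineer would, in place of code of your own. Each camera call takes 0.05 s, during which the arm holds its last target. There are 200 camera calls.

### The job

The bamboo box's new lid pull has just been glued up: set that little two-layer block flat on the bed of the cam press, between the jaws, then crank the press clockwise until its follower rests in the cam's flat dwell, so that the press stays clamped when you let go. Work the thin-walled crank knob with a light hand, feeling for the dwell, and leave the other things on the shelf alone.

Things in the scene. Friction and masses are not known exactly. Their poses are not given: they have to be found in the camera images.
- press: Bench cam press, grey iron, 230 x 90 mm, bolted down. Origin: foot of the upright camshaft at shelf level; x runs along the slide from the shaft to the fence; z up. Steel bed (top z = 16 mm, 43 mm wide in y, x = 105 to 152) is open at both y sides down to the shelf. Fixed fence: face at x = 152, 44 wide, top z = 58. The ram's guide (x 57 to 83) reaches z = 63.
- bed_mid (a point): Middle of the jaw gap on the bed's top, at x = 130, y = 0, z = 16 mm in the press frame. The open gap between pad and fence is 44 mm along the press's x.
- cam_mid (a point): Middle of the steel disc cam on the camshaft, z = 37 mm, under the crank. Turned clockwise it idles (9 to 115 degrees), then drives ram and pad to +x under spring load (8 to 18 N at the knob) until the flat dwell, 24 degrees long, where the load drops to 3 to 5 N and it stays where left. Past it the cam falls off and pulls the crank on. Let go before it, the crank runs back and the jaws open.
- knob_mid (a point): Middle of the black crank knob: upright, 24 mm across, free to spin, z = 80 to 126 mm, this point at 102. Thin-walled: both fingers' forces added must stay below 70 N, so grip with 20 to 25 N. Runs on a level circle of radius 62 mm about the camshaft. The crank is clamped anyhow on the plain shaft (start 72 to 282 degrees CCW of the press's x), so its place does not tell the dwell.
- pad: Moving jaw: steel plate 10 mm thick, 44 wide, z = 18 to 54 mm. Origin: middle of its working face, which looks to the press's +x; at x = 108 mm when open. It is sprung on the ram: it pushes the block to the fence and then stands still, holding it with some 12 N, well before the dwell is reached.
- block_mid (a point): Middle of the loose block: two bamboo layers with a dark glue line between, 36 mm thick through both layers (its x), 50 long (y), 34 high (z), 40 to 90 g; it starts upright on the shelf. Its thickness goes between pad and fence, either face to the fence; its ends then stick out 3 mm over both sides of the bed.
- block: The same block, origin at the middle of its underside.
- dish_mid (a point): Red ceramic key dish, 124 mm across, 30 high; bystander.
- whistle_mid (a point): Chrome whistle, about 55 mm long, 20 high; bystander.
- scoop_mid (a point): Lime plastic scoop, about 170 mm long, 35 high; bystander.
- ball_center (a point): Grey hard silicone ball, 45 mm across, in the dish; bystander.
Things that resemble listed ones, but are neither listed nor needed, are in the scene too. Leave any purple look-alike of the block alone.

How it is judged:
By the outcome, as a careful person would: the job done as asked, in the order asked, and still so for the second after the job is handed in, with the robot touching nothing.
It also fails if it takes over 72 s, if anything falls off the work surface, if the arm or the gripper's body presses on something with over 40 N, if the wrist force passes 120 N, or if a joint passes its speed limit or range.

## Working session

There is one attempt and no reset: what is moved stays moved. The work goes in short steps, each a Python script; the robot and the scene stay as the last script left them, time stands still between calls to the robot, and variables do not carry over. Pictures are saved under pics/ and viewed, about 8 in all and at most 12, crops included, and the job is handed in when it is done.

```bash
mkdir -p pics
python3 - <<'E'
from rig import bot,get_image,camera_info,silhouettes
import cv2,numpy as np
for c in("top","side"):
    im=get_image(c); cv2.imwrite(f"pics/{c}0.png",im[:,:,::-1])
    print(c,{k:np.round(v,4).tolist() for k,v in camera_info(c).items()})
    for q in("press","pad","block","bed_mid","cam_mid","knob_mid"):
        for d in silhouettes(c,q)[:3]: print(c,q,round(d["confidence"],2),np.round(d["position"],1),d["mask"].sum())
print({k:np.round(v,4).tolist() for k,v in camera_info("wrist").items()})
s=bot.read_state();print(s)
a=cv2.imread("pics/top0.png");b=cv2.imread("pics/side0.png")
E
```

```text
top {'fx': 533.0196, 'fy': 533.0196, 'cx': 276.4334, 'cy': 206.5402, 'rvec': [2.1559, -2.2087, 0.0749], 'tvec': [0.0168, 0.5778, 1.3543]}
top press 0.83 [320.4 238.6] 2562
top pad 0.48 [318.  268.1] 68
top block 0.7 [377.6 217.3] 307
top block 0.69 [389.7 249.5] 315
top block 0.57 [398.6 289.4] 344
top bed_mid 0.93 [320.8 244.8] 2400
top bed_mid 0.51 [388.9 249.9] 310
top cam_mid 0.6 [318.  243.3] 2660
top knob_mid 0.61 [324.1 201.8] 86
side {'fx': 434.118, 'fy': 434.118, 'cx': 268.2599, 'cy': 214.9917, 'rvec': [0.3364, -2.7744, 1.18], 'tvec': [0.5487, 0.1431, 0.9392]}
side press 0.79 [315.  206.4] 2719
side block 0.88 [294.6 166.5] 315
side block 0.84 [367.3 164.4] 355
side block 0.79 [331.5 165.1] 333
side bed_mid 0.98 [315.2 206.3] 2828
side cam_mid 0.69 [313.4 208.2] 2874
side knob_mid 0.47 [271.8 174.3] 166
{'fx': 325.1923, 'fy': 325.1923, 'cx': 280.8909, 'cy': 209.8213, 'tool_from_camera': [[0.0008, -0.9622, -0.2722, 0.0675], [1.0, 0.0007, 0.0002, 0.0012], [0.0, -0.2722, 0.9622, -0.1438], [0.0, 0.0, 0.0, 1.0]]}
{'t': 0.7, 'joints': array([ 1.14780072,  0.41104171, -0.01268989,  1.59620132,  0.00560503,
        1.1342909 , -0.08220052]), 'qd': array([ 0.00078393,  0.00017308, -0.00068035, -0.00053837, -0.00013806,
        0.00158855,  0.00057821]), 'joint_torque': array([-2.88590727e-04, -6.00228381e+01,  6.80785049e-01, -2.99691510e+01,
        1.38163537e-02,  2.06635283e-03,  4.97895016e-06]), 'position': array([ 0.21711007, -0.58608818,  0.23133335]), 'tcp_rot': array([3.14149799e+00, 1.61208144e-06, 3.54797288e-01]), 'wrist_force': array([ 0.23142507, -0.20324674,  0.85273233]), 'wrist_torque': array([ 0.02261497, -0.00213315, -0.01734409]), 'opening': 1.0017939947347951}
```

Run:
```python
import cv2,numpy as np
a=cv2.imread("pics/top0.png");b=cv2.imread("pics/side0.png")
A=cv2.resize(a[160:310,240:440],(800,600),interpolation=cv2.INTER_CUBIC);cv2.imwrite("pics/topc.png",A)
B=cv2.resize(b[120:270,220:420],(800,600),interpolation=cv2.INTER_CUBIC);cv2.imwrite("pics/sidec.png",B)
```

```text
(no output)
```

View pics/topc.png

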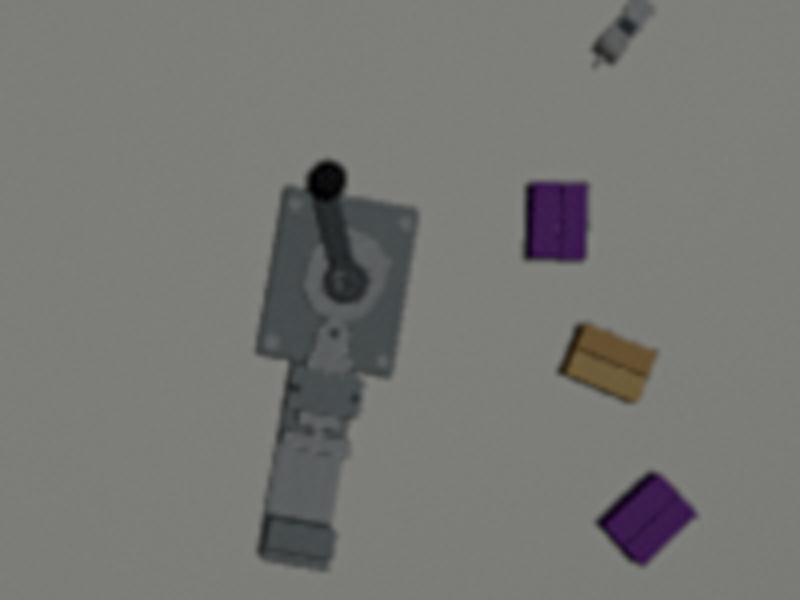

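View pics/sidec.png

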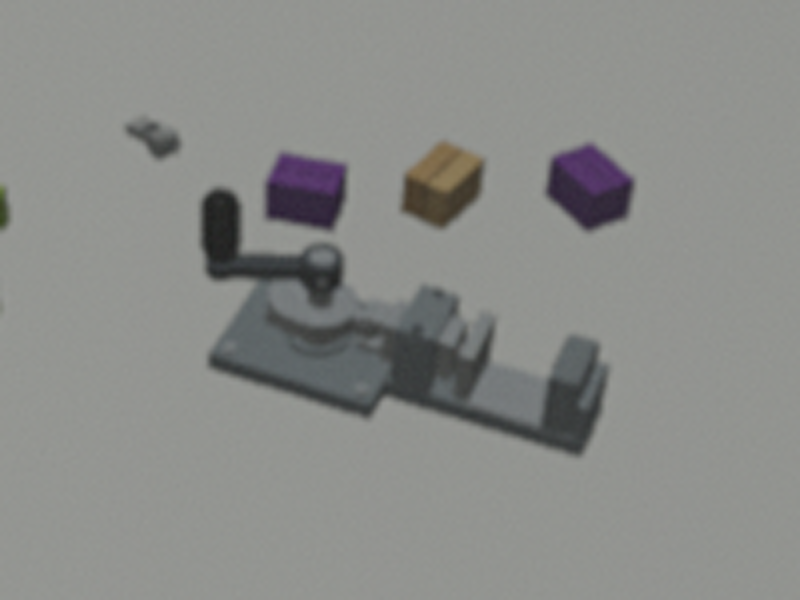

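Top crop: tan two-layer block at full pixel (392,250) is the one meant. The lookalikes at (379,216) and (402,289) are purple. The press shaft is at about (326,231), the knob at (321,205) and the fence at (315,296). Next I'll localise these and go look from close by.

```bash
cat > h.py <<'E'
from rig import bot,get_image,camera_info,silhouettes
import cv2,numpy as np
from scipy.spatial.transform import Rotation as Ro
def ray(c,uv,st=None):
    i=camera_info(c); x=(uv[0]-i["cx"])/i["fx"]; y=(uv[1]-i["cy"])/i["fy"]
    if c=="wrist":
        r=np.hypot(x,y); k=np.sin(r)/r if r>1e-9 else 1
        d=np.array([x*k,y*k,np.cos(r)]); T=np.array(i["tool_from_camera"])
        R=Ro.from_euler("xyz",st["tcp_rot"]).as_matrix()
        return R@T[:3,3]+st["position"],R@T[:3,:3]@d
    R,_=cv2.Rodrigues(np.array(i["rvec"],float)); t=np.array(i["tvec"])
    return -R.T@t,R.T@np.array([x,y,1])
def onz(c,uv,z,st=None):
    o,d=ray(c,uv,st); return (o+d*(z-o[2])/d[2])
def proj(c,P,st=None):
    i=camera_info(c); P=np.asarray(P,float)
    if c=="wrist":
        R=Ro.from_euler("xyz",st["tcp_rot"]).as_matrix();T=np.array(i["tool_from_camera"])
        p=(((P-st["position"])@R)-T[:3,3])@T[:3,:3]
        n=np.hypot(p[:,0],p[:,1]);k=np.arctan2(n,p[:,2])/np.maximum(n,1e-9)
        return np.c_[i["cx"]+i["fx"]*p[:,0]*k,i["cy"]+i["fy"]*p[:,1]*k]
    R,_=cv2.Rodrigues(np.array(i["rvec"],float)); p=P@R.T+np.array(i["tvec"])
    return np.c_[i["cx"]+i["fx"]*p[:,0]/p[:,2],i["cy"]+i["fy"]*p[:,1]/p[:,2]]
E
python3 - <<'E'
from h import *
f=lambda x,y:(240+x/4,160+y/4)
g=lambda x,y:(220+x/4,120+y/4)
for n,p,z in(("knobtop",(327,180),.126),("hub",(345,282),.078),("fence top near L",(275,516),.058),("fence top near R",(335,526),.058),
 ("blk",(613,359),.034),("b1",(580,323),.034),("b2",(657,349),.034),("b3",(637,402),.034),("plate1",(287,187),.01),("plate2",(418,209),.01),("plate3",(391,377),.01),("plate4",(258,352),.01),("whistle",(622,32),.01)):
    print(n,onz("top",f(*p),z).round(4))
for n,p,z in(("knobtop",(221,200),.126),("hub",(322,255),.078),("blk",(443,168),.034)): print("side",n,onz("side",g(*p),z).round(4))
E
```

```text
knobtop [ 0.5715 -0.1055  0.126 ]
hub [ 0.5117 -0.1186  0.078 ]
fence top near L [ 0.3683 -0.0725  0.058 ]
fence top near R [ 0.3612 -0.1095  0.058 ]
blk [ 0.4599 -0.2909  0.034 ]
b1 [ 0.4832 -0.2709  0.034 ]
b2 [ 0.4656 -0.3191  0.034 ]
b3 [ 0.4324 -0.305   0.034 ]
plate1 [ 0.5761 -0.0889  0.01  ]
plate2 [ 0.5597 -0.1735  0.01  ]
plate3 [ 0.4515 -0.1525  0.01  ]
plate4 [ 0.4696 -0.0671  0.01  ]
whistle [ 0.6722 -0.3104  0.01  ]
side knobtop [ 0.5722 -0.0994  0.126 ]
side hub [ 0.5137 -0.1204  0.078 ]
side blk [ 0.459 -0.284  0.034]
```

Run:
```python
from h import *
d=np.deg2rad
import json
out={}
for n,p,y in(("press",(0.43,-0.105,0.26),169.2),("blk",(0.458,-0.286,0.16),160)):
    bot.move_pose(p,[np.pi,0,d(y)]); bot.dwell(0.2)
    s=bot.read_state(); im=get_image("wrist"); cv2.imwrite(f"pics/w_{n}.png",im[:,:,::-1])
    out[n]={k:np.array(s[k]).tolist() for k in("position","tcp_rot")}
    print(n,s["t"],s["position"].round(4),s["tcp_rot"].round(4),s["joints"].round(2),s["wrist_force"].round(2))
    for q in(("press","knob_mid","pad") if n=="press" else ("block",)):
        for e in silhouettes("wrist",q)[:3]:
            c=e["mask"].astype(np.uint8); print(q,round(e["confidence"],2),np.round(e["position"],1),c.sum(),cv2.minAreaRect(cv2.findNonZero(c)))
    cv2.imwrite(f"pics/w2_{n}.png",cv2.resize(im[:,:,::-1],(800,600),interpolation=cv2.INTER_CUBIC))
json.dump(out,open("w.json","w"))
```

```text
press 2.8083 [ 0.43   -0.1056  0.2599] [ 3.1414e+00 -3.0000e-04  2.9517e+00] [ 0.82  0.13 -0.75  1.94  0.1   1.11  1.42] [0.72 0.26 0.04]
press 0.78 [286.9 218.6] 10438 ((283.5, 218.5), (239.0, 69.0), 90.0)
knob_mid 0.84 [307.3 320. ] 661 ((305.5, 320.5), (35.0, 21.0), 90.0)
pad 0.98 [285.  167.1] 525 ((284.5, 167.5), (13.0, 41.0), 90.0)
blk 4.05 [ 0.4589 -0.2848  0.1613] [-3.1412e+00  2.0000e-03  2.7950e+00] [ 0.92  0.4  -0.58  1.85  0.27  0.96  1.45] [ 0.48  0.09 -0.48]
block 0.94 [337.1 275.2] 2222 ((336.9146423339844, 274.731689453125), (59.53343963623047, 39.511962890625), 75.52970886230469)
block 0.73 [216.3 105.4] 2607 ((214.62908935546875, 105.86712646484375), (45.49647521972656, 59.585479736328125), 27.474430084228516)
block 0.68 [275.4 202.7] 2557 ((276.5500183105469, 200.8500213623047), (56.295230865478516, 46.70817565917969), 4.398705005645752)
```

View pics/w2_press.png

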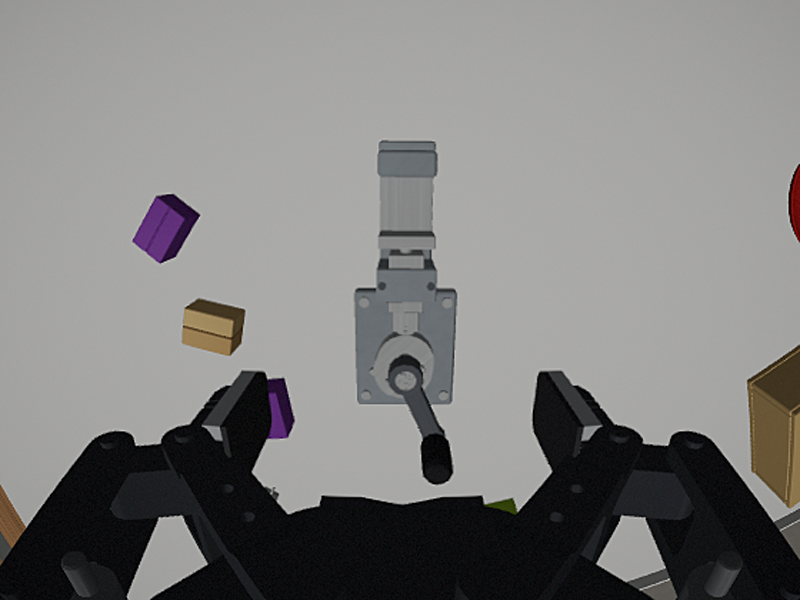

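View pics/w2_blk.png

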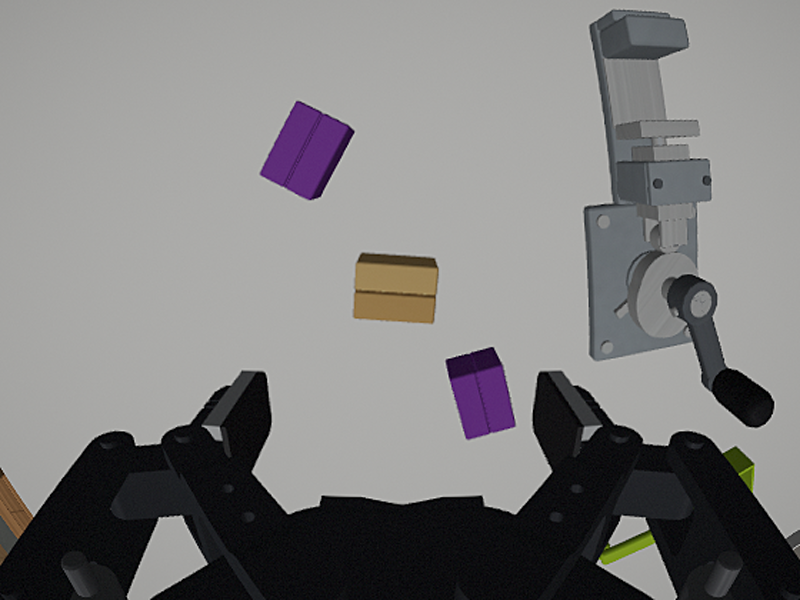

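Run:
```python
from h import *
import json
W=json.load(open("w.json"))
S={k:{a:np.array(b) for a,b in v.items()} for k,v in W.items()}
f=lambda x,y:(x*.7,y*.7)
for n,p,z in(("fenceL",(378,176),.058),("fenceR",(437,176),.058),("padL",(379,249),.054),("padfaceL",(379,234),.054),("padfaceR",(435,234),.054),("bolt",(405,378),.085),("plTL",(356,289),.01),("plTR",(456,289),.01),("plBL",(357,404),.01),("plBR",(453,404),.01),("knobtop",(437,471),.126),("knobbot",(433,437),.080)):
    print(n,onz("wrist",f(*p),z,S["press"]).round(4))
c=np.array([onz("wrist",f(*p),.034,S["blk"])[:2] for p in((357,263),(437,266),(433,323),(354,318))])
print(c.round(4),c.mean(0).round(4),np.rad2deg(np.arctan2(*(c[1]-c[0])[::-1])),np.linalg.norm(c[1]-c[0]),np.linalg.norm(c[2]-c[1]))
```

```text
fenceL [ 0.3612 -0.1117  0.058 ]
fenceR [ 0.3693 -0.069   0.058 ]
padL [ 0.4158 -0.122   0.054 ]
padfaceL [ 0.4045 -0.1197  0.054 ]
padfaceR [ 0.4124 -0.078   0.054 ]
bolt [ 0.5108 -0.12    0.085 ]
plTL [ 0.4536 -0.1524  0.01  ]
plTR [ 0.4701 -0.0661  0.01  ]
plBL [ 0.5648 -0.1765  0.01  ]
plBR [ 0.5823 -0.086   0.01  ]
knobtop [ 0.5714 -0.1079  0.126 ]
knobbot [ 0.5706 -0.108   0.08  ]
[[ 0.435  -0.3062]
 [ 0.4529 -0.262 ]
 [ 0.486  -0.2758]
 [ 0.4664 -0.3205]] [ 0.4601 -0.2911] 67.97048715052571 0.04773062327016922 0.03586694011222586
```

```bash
cat >> h.py <<'E'
from scipy.optimize import minimize
def tanmask(im,uv,r=60):
    hsv=cv2.cvtColor(im,cv2.COLOR_RGB2HSV)
    m=((hsv[...,0]>8)&(hsv[...,0]<28)&(hsv[...,1]>70)).astype(np.uint8)
    m=cv2.morphologyEx(m,cv2.MORPH_CLOSE,np.ones((3,3)))
    n,l,st,c=cv2.connectedComponentsWithStats(m)
    k=1+min(range(n-1),key=lambda i:np.hypot(*(c[i+1]-uv))-(0 if st[i+1,4]>60 else -1e4))
    return (l==k)
def fitblk(views,x0,z0=0.0):
    def cost(p):
        c,s=np.cos(p[2]),np.sin(p[2]); J=0
        P=np.array([[p[0]+c*a-s*b,p[1]+s*a+c*b,z0+h] for a in(-.018,.018) for b in(-.025,.025) for h in(0,.034)])
        for cam,m,st in views:
            q=proj(cam,P,st); t=np.zeros(m.shape,np.uint8)
            cv2.fillConvexPoly(t,np.round(cv2.convexHull(q.astype(np.float32))*16).astype(np.int32),1,shift=4)
            J+=1-(t&m).sum()/max(1,(t|m).sum())
        return J
    r=minimize(cost,x0,method="Nelder-Mead",options=dict(initial_simplex=np.array(x0)+np.array([[0,0,0],[.006,0,0],[0,.006,0],[0,0,.1]]),maxiter=200))
    return r.x,r.fun/len(views)
E
python3 - <<'E'
from h import *
d=np.deg2rad
ims={c:cv2.imread(f"pics/{c}0.png")[:,:,::-1].copy() for c in("top","side")}
x0=[.459,-.289,d(159)]
bot.move_pose((0.459,-0.289,0.13),[np.pi,0,d(159)]); bot.dwell(0.6)
s=bot.read_state(); im=get_image("wrist"); cv2.imwrite("pics/w_b2.png",im[:,:,::-1])
print(s["t"],s["position"].round(4),s["wrist_force"].round(2))
V=[]
for c,i,st in(("top",ims["top"],None),("side",ims["side"],None),("wrist",im,s)):
    m=tanmask(i,proj(c,[[.459,-.289,.02]],st)[0]); V.append((c,m,st)); r=fitblk(V[-1:],x0); print(c,m.sum(),r[0].round(4),np.rad2deg(r[0][2]).round(1),r[1].round(3))
print(fitblk(V,x0))
E
```

```text
5.0 [ 0.459  -0.289   0.1302] [1.   0.25 0.48]
top 284 [ 0.4589 -0.2899  2.829 ] 162.1 0.2
side 251 [ 0.4603 -0.2978  2.9129] 166.9 0.271
wrist 3259 [ 0.4602 -0.2914  2.7486] 157.5 0.072
(array([ 0.46012795, -0.29142589,  2.77513024]), np.float64(0.19644356379984373))
```

Run:
```python
from h import *
d=np.deg2rad
b=(0.4602,-0.2913); y=d(157.5); m=(0.3869,-0.0946)
bot.command_gripper(0.78,40)
bot.move_l((*b,0.13),[np.pi,0,y],feed=.1)
h=bot.move_l((*b,0.002),[np.pi,0,y],feed=.1,stop_force=12)
s=bot.read_state();print(h,s["t"],s["position"].round(4),s["wrist_force"].round(2))
bot.command_gripper(0.3,40)
s=bot.read_state();print("grip",s["opening"],s["position"].round(4),s["wrist_force"].round(2))
bot.move_l((*b,0.17),feed=.2)
bot.move_pose((*m,0.17),[np.pi,0,d(169.1)]); bot.dwell(.4)
s=bot.read_state();print(s["t"],s["opening"],s["position"].round(4),s["wrist_force"].round(2))
im=get_image("wrist");cv2.imwrite("pics/w_h.png",cv2.resize(im[:,:,::-1],(800,600),interpolation=cv2.INTER_CUBIC))
mk=tanmask(im,proj("wrist",[[*m,.185]],s)[0]);print(mk.sum())
for z in(.168,.164):print(fitblk([("wrist",mk,s)],[*m,d(169.1)],z))
```

```text
False 7.0667 [ 0.4606 -0.2915  0.0026] [-0.07  0.15 -0.83]
grip 0.5802259970011076 [ 0.4607 -0.2916  0.0027] [-0.44 -0.04  6.06]
9.6 0.5776154185584974 [ 0.3871 -0.0949  0.1699] [-0.51  0.74 -0.71]
12455
(array([ 0.38677439, -0.09651816,  2.9487986 ]), np.float64(0.034346410296169916))
(array([ 0.38848645, -0.09702372,  2.94587914]), np.float64(0.02330050444391063))
```

View pics/w_h.png

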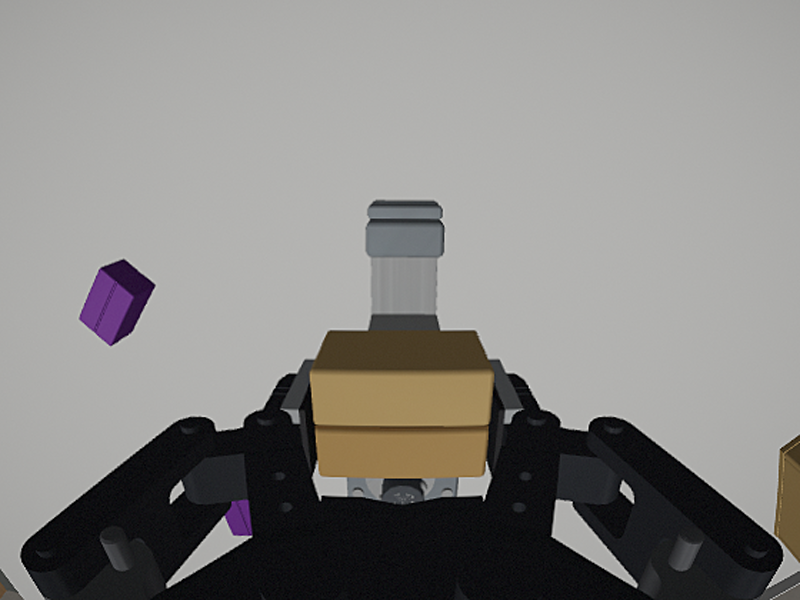

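Run:
```python
from h import *
s=bot.read_state()
f=lambda x,y:(x*.7,y*.7)
for n,p,z in(("fL",(366,256),.058),("fR",(444,256),.058),("bedL",(371,310),.016),("bedR",(437,310),.016),
 ("blkTL",(311,370),.202),("blkTR",(492,370),.202),("blkBL",(316,476),.202),("blkBR",(487,476),.202),("glueL",(316,427),.202),("glueR",(488,427),.202),("botL",(331,331),.168),("botR",(477,331),.168)):
    print(n,onz("wrist",f(*p),z,s).round(4))
e=np.array([np.cos(np.deg2rad(169.1)),np.sin(np.deg2rad(169.1))]); print("axes",e)
```

```text
fL [ 0.3605 -0.1116  0.058 ]
fR [ 0.3688 -0.0687  0.058 ]
bedL [ 0.404  -0.1205  0.016 ]
bedR [ 0.4124 -0.077   0.016 ]
blkTL [ 0.364  -0.1167  0.202 ]
blkTR [ 0.3731 -0.0693  0.202 ]
blkBL [ 0.3985 -0.1248  0.202 ]
blkBR [ 0.4082 -0.0745  0.202 ]
glueL [ 0.3815 -0.12    0.202 ]
glueR [ 0.3907 -0.0724  0.202 ]
botL [ 0.3651 -0.1164  0.168 ]
botR [ 0.3743 -0.0683  0.168 ]
axes [-0.98195871  0.18909544]
```

Run:
```python
from h import *
d=np.deg2rad
m=(0.3866,-0.0937); R=[np.pi,0,d(169.1)]
bot.move_l((*m,0.08),R,feed=.15)
h=bot.move_l((*m,0.026),R,feed=.08,stop_force=8)
s=bot.read_state();print(h,s["t"],s["position"].round(4),s["wrist_force"].round(2))
if not h:
    h=bot.move_l((*m,0.014),R,feed=.02,stop_force=5)
    s=bot.read_state();print(h,s["t"],s["position"].round(4),s["wrist_force"].round(2),s["wrist_torque"].round(2))
im=get_image("wrist");cv2.imwrite("pics/w_p.png",cv2.resize(im[:,:,::-1],(800,600),interpolation=cv2.INTER_CUBIC))
```

```text
False 11.225 [ 0.3869 -0.0937  0.0263] [-0.15  1.08 -1.1 ]
True 11.6667 [ 0.3868 -0.0939  0.0185] [-0.67 -0.36  5.5 ] [0.05 0.13 0.02]
```

View pics/w_p.png

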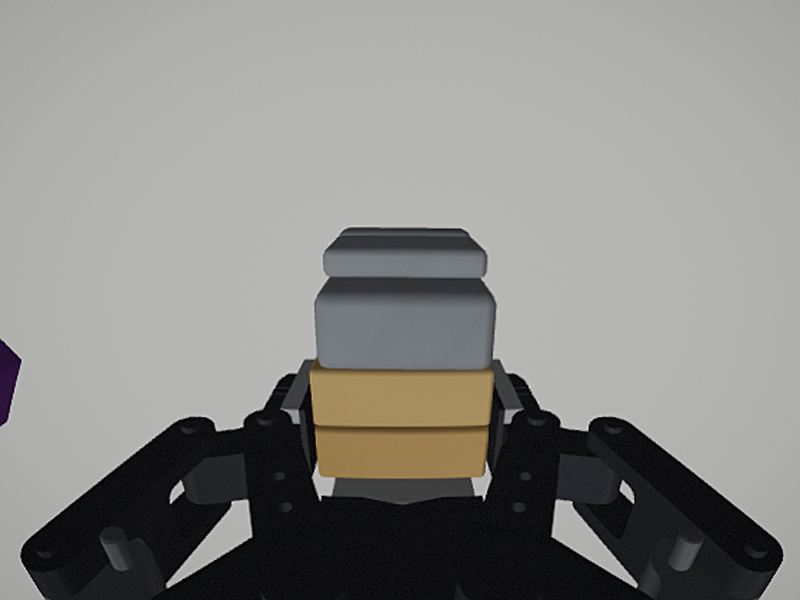

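Block stands on the bed: contact came at z = 0.0185, exactly 16 mm above the pick height, and it is centred on the fence. Now I'll release it and look at the knob from above.

Run:
```python
from h import *
import json
d=np.deg2rad
bot.command_gripper(0.72); bot.dwell(.1)
s=bot.read_state();print(s["t"],s["opening"],s["wrist_force"].round(2))
bot.move_l((0.3866,-0.0937,0.2),feed=.2)
bot.move_pose((0.555,-0.11,0.21),[np.pi,0,d(191.5)]); bot.command_gripper(.65,22);bot.dwell(.4)
s=bot.read_state(); im=get_image("wrist")
print(s["t"],s["position"].round(4),s["tcp_rot"].round(3),s["joints"].round(2),s["wrist_force"].round(2))
cv2.imwrite("pics/w_k.png",cv2.resize(im[:,:,::-1],(800,600),interpolation=cv2.INTER_CUBIC))
json.dump({k:np.array(s[k]).tolist() for k in("position","tcp_rot")},open("k.json","w"))
# IK sweep
c=np.array([.5135,-.1185]);q0=s["joints"]
for t in range(11,-260,-15):
    p=(*(c+.062*np.array([np.cos(d(t)),np.sin(d(t))])),.084)
    q=bot.inverse_kinematics(p,[np.pi,0,d(t+180)]); print(t,None if q is None else np.round(q,2))
```

```text
12.0917 0.7207372138992147 [-1.01  0.71  0.17]
14.5 [ 0.555  -0.1101  0.2101] [-3.141  0.    -2.941] [ 0.73  0.46 -0.84  1.73  0.37  1.12  1.55] [-0.46  0.02 -0.1 ]
11 [ 0.63  0.63 -0.74  1.8   0.52  0.92  1.42]
-4 [ 0.62  0.61 -0.68  1.79  0.48  0.91  1.22]
-19 [ 0.61  0.6  -0.63  1.8   0.44  0.89  1.02]
-34 [ 0.6   0.58 -0.57  1.81  0.4   0.87  0.82]
-49 [ 0.59  0.56 -0.52  1.83  0.35  0.85  0.62]
-64 [ 0.58  0.53 -0.46  1.85  0.31  0.83  0.41]
-79 [ 0.56  0.5  -0.41  1.89  0.27  0.81  0.19]
-94 [ 0.54  0.47 -0.37  1.93  0.23  0.78 -0.03]
-109 [ 0.5   0.44 -0.32  1.97  0.2   0.76 -0.26]
-124 [ 0.46  0.42 -0.27  2.01  0.16  0.74 -0.5 ]
-139 [ 0.42  0.39 -0.23  2.05  0.13  0.72 -0.75]
-154 [ 0.36  0.37 -0.19  2.08  0.11  0.7  -1.01]
-169 [-0.61  0.56  1.04  2.15 -0.68  0.81 -0.51]
-184 [-0.75  0.7   1.26  2.17 -0.87  0.93 -0.61]
-199 [-0.78  0.7   1.26  2.17 -0.87  0.93 -0.9 ]
-214 [-0.81  0.71  1.26  2.16 -0.87  0.94 -1.2 ]
-229 [-0.83  0.72  1.26  2.14 -0.88  0.96 -1.49]
-244 [-0.84  0.75  1.25  2.11 -0.89  0.98 -1.77]
-259 [ 0.83  0.67 -1.1   1.98  0.73  0.96  2.7 ]
```

View pics/w_k.png

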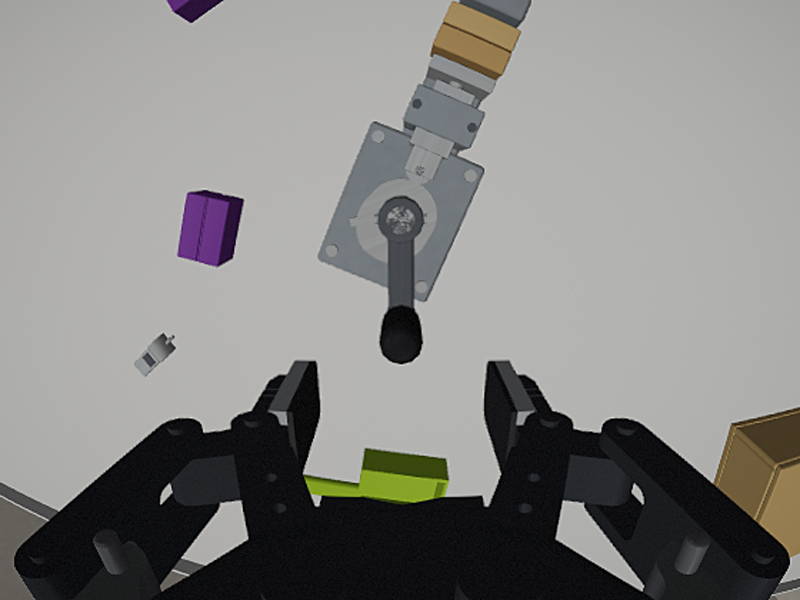

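Run:
```python
from h import *
import json
S={k:np.array(v) for k,v in json.load(open("k.json")).items()}
f=lambda x,y:(x*.7,y*.7)
K=onz("wrist",f(401,342),.126,S);print("knob",K)
for z in(.078,.085,.09):
    C=onz("wrist",f(402,217),z,S);print("shaft",z,C,np.hypot(*(K-C)[:2]),np.rad2deg(np.arctan2(*(K-C)[1::-1])))
bL,bR=onz("wrist",f(439,48),.05,S),onz("wrist",f(500,78),.05,S);print("blk pad-side top edge mid",(bL+bR)/2)
```

```text
knob [ 0.57215695 -0.1081293   0.126     ]
shaft 0.078 [ 0.51273699 -0.11968762  0.078     ] 0.06053367226434501 11.007659422333823
shaft 0.085 [ 0.51207358 -0.11983198  0.085     ] 0.06121244149849028 11.021734243991956
shaft 0.09 [ 0.51159972 -0.1199351   0.09      ] 0.06169727888463028 11.031598080689864
blk pad-side top edge mid [ 0.40514611 -0.09677773  0.05      ]
```

```bash
cat >> h.py <<'E'
import json,os
d=np.deg2rad
C=np.array([0.5116,-0.1187]); Z=.084
def turn(th,th1,step,r,stopfn=None,gain=.00008,base=np.zeros(3)):
    """clockwise in steps; log load (against motion) and radial force"""
    while th>th1+1e-6:
        th-=step; u=np.array([np.cos(d(th)),np.sin(d(th))]); t=np.array([u[1],-u[0]])
        bot.move_l((*(C+r*u),Z),[np.pi,0,d(th+180)],feed=.06)
        fs=[]
        for _ in range(3): bot.dwell(.02); fs.append(bot.read_state()["wrist_force"]-base)
        F=np.mean(fs,0); load=-F[:2]@t; fr=F[:2]@u
        r+=np.clip(gain*fr,-.0006,.0006) if abs(fr)>3 else 0
        s=bot.read_state()
        print(f"{th:.0f} load {load:.1f} rad {fr:.1f} fz {F[2]:.1f} r {r*1e3:.1f} op {s['opening']:.3f} t {s['t']:.1f}")
        json.dump([th,r],open("th.json","w"))
        if np.hypot(*F[:2])>32: print("HIGH");break
        if stopfn and stopfn(load): break
    return th,r
E
python3 - <<'E'
from h import *
p=(0.5725,-0.1072); R=[np.pi,0,d(191)]
bot.move_pose((*p,.20),R); bot.dwell(.2); base=bot.read_state()["wrist_force"]
h=bot.move_l((*p,Z),R,feed=.12,stop_force=8);print("hit",h)
bot.command_gripper(.15,22);bot.dwell(.15)
s=bot.read_state();print(s["t"],s["opening"],s["position"].round(4),s["wrist_force"].round(1),base.round(2))
json.dump(list(base),open("base.json","w"))
if not h and s["opening"]>.2: turn(11,-13,4,.062,base=base)
E
```

```text
hit False
16.65 0.27702991663151194 [ 0.5729 -0.1072  0.0846] [-1.3  0.6  5.2] [ 0.15  0.29 -0.31]
7 load 0.1 rad -0.9 fz 5.8 r 62.0 op 0.275 t 16.9
3 load 0.6 rad -1.1 fz 6.0 r 62.0 op 0.270 t 17.2
-1 load 0.3 rad -1.0 fz 5.7 r 62.0 op 0.273 t 17.6
-5 load 0.4 rad -0.3 fz 5.7 r 62.0 op 0.274 t 17.9
-9 load 0.7 rad -0.6 fz 5.9 r 62.0 op 0.276 t 18.1
-13 load 0.6 rad -0.4 fz 6.2 r 62.0 op 0.274 t 18.4
```

Run:
```python
from h import *
th,r=json.load(open("th.json"));base=np.array(json.load(open("base.json")))
turn(th,th-120,4,r,lambda l:l>5,base=base)
```

```text
-17 load 0.0 rad -1.4 fz 6.6 r 62.0 op 0.275 t 18.8
-21 load 0.4 rad -1.1 fz 6.7 r 62.0 op 0.278 t 19.1
-25 load 0.3 rad -1.4 fz 6.8 r 62.0 op 0.276 t 19.4
-29 load 0.8 rad -2.5 fz 7.5 r 62.0 op 0.278 t 19.6
-33 load 0.2 rad -1.6 fz 7.8 r 62.0 op 0.274 t 19.9
-37 load 0.6 rad -2.3 fz 8.2 r 62.0 op 0.278 t 20.2
-41 load 0.5 rad -2.9 fz 7.7 r 62.0 op 0.273 t 20.6
-45 load 0.3 rad -3.3 fz 7.8 r 61.7 op 0.278 t 20.9
-49 load 0.4 rad -2.9 fz 8.2 r 61.7 op 0.274 t 21.1
-53 load 0.3 rad -3.7 fz 8.5 r 61.4 op 0.275 t 21.4
-57 load 0.7 rad -3.7 fz 8.6 r 61.1 op 0.278 t 21.8
-61 load 1.0 rad -2.8 fz 7.8 r 61.1 op 0.278 t 22.1
-65 load 3.7 rad -3.0 fz 5.5 r 60.9 op 0.273 t 22.4
-69 load 6.1 rad -3.0 fz 3.1 r 60.7 op 0.275 t 22.6
```

Run:
```python
from h import *
th,r=json.load(open("th.json"));base=np.array(json.load(open("base.json")))
M=[0]
def stop(l):
    M[0]=max(M[0],l); return M[0]>8 and l<6
turn(th,th-110,3,r,stop,base=base)
print(bot.read_state()["joints"].round(2))
```

```text
-72 load 7.8 rad -2.5 fz 1.7 r 60.7 op 0.277 t 22.9
-75 load 7.5 rad -3.3 fz 1.9 r 60.4 op 0.276 t 23.2
-78 load 8.5 rad -2.1 fz 1.4 r 60.4 op 0.275 t 23.6
-81 load 8.0 rad -3.2 fz 0.7 r 60.1 op 0.276 t 23.9
-84 load 9.3 rad -3.5 fz 0.3 r 59.9 op 0.276 t 24.1
-87 load 9.0 rad -3.6 fz 0.1 r 59.6 op 0.273 t 24.4
-90 load 8.6 rad -2.6 fz -0.9 r 59.6 op 0.273 t 24.8
-93 load 9.0 rad -3.7 fz -0.9 r 59.3 op 0.275 t 25.1
-96 load 9.7 rad -3.2 fz -1.4 r 59.0 op 0.275 t 25.4
-99 load 9.9 rad -3.7 fz -1.2 r 58.7 op 0.272 t 25.6
-102 load 9.4 rad -3.2 fz -1.9 r 58.5 op 0.273 t 25.9
-105 load 10.7 rad -2.8 fz -2.3 r 58.5 op 0.272 t 26.2
-108 load 10.4 rad -4.0 fz -2.5 r 58.1 op 0.279 t 26.6
-111 load 10.9 rad -3.2 fz -2.9 r 57.9 op 0.273 t 26.9
-114 load 11.3 rad -3.0 fz -3.0 r 57.9 op 0.270 t 27.1
-117 load 11.1 rad -4.1 fz -3.6 r 57.6 op 0.274 t 27.4
-120 load 11.2 rad -3.9 fz -3.6 r 57.3 op 0.275 t 27.8
-123 load 11.9 rad -2.9 fz -4.1 r 57.3 op 0.274 t 28.1
-126 load 12.8 rad -4.1 fz -4.6 r 56.9 op 0.271 t 28.4
-129 load 11.7 rad -3.3 fz -4.6 r 56.7 op 0.273 t 28.6
-132 load 11.3 rad -3.4 fz -3.4 r 56.4 op 0.274 t 28.9
-135 load 11.2 rad -2.3 fz -2.1 r 56.4 op 0.269 t 29.2
-138 load 9.0 rad -2.9 fz -1.0 r 56.4 op 0.275 t 29.6
-141 load 7.3 rad -3.5 fz 1.2 r 56.1 op 0.272 t 29.9
-144 load 4.8 rad -2.6 fz 3.6 r 56.1 op 0.274 t 30.1
[ 0.3   0.38 -0.11  2.06  0.06  0.7  -0.78]
```

Run:
```python
from h import *
th,r=json.load(open("th.json"));base=np.array(json.load(open("base.json")))
turn(th,th-10,2,r,lambda l:l<2,gain=0,base=base)
bot.dwell(.3);s=bot.read_state();u=np.array([np.cos(d(th-10)),np.sin(d(th-10))]);print(s["wrist_force"]-base,"load",-(s["wrist_force"]-base)[:2]@[u[1],-u[0]])
```

```text
-146 load 3.3 rad -3.4 fz 5.5 r 56.1 op 0.272 t 30.4
-148 load 2.4 rad -3.0 fz 6.7 r 56.1 op 0.272 t 30.8
-150 load 2.7 rad -3.3 fz 6.5 r 56.1 op 0.277 t 31.1
-152 load 2.5 rad -3.5 fz 6.3 r 56.1 op 0.271 t 31.4
-154 load 3.3 rad -3.8 fz 5.7 r 56.1 op 0.274 t 31.6
[ 5.69532699 -0.07194311  5.83405519] load 2.5613290616112545
```

Run:
```python
from h import *
th,r=json.load(open("th.json"));base=np.array(json.load(open("base.json")))
th,r=turn(th,th-4,2,r,lambda l:l<1.5,gain=0,base=base)
bot.command_gripper(.5);bot.dwell(.1)
s=bot.read_state();print(s["opening"],s["wrist_force"].round(1))
p=s["position"]; bot.move_l((p[0],p[1],.22),feed=.15)
bot.move_pose((0.42,-0.105,0.27),[np.pi,0,d(169.2)]);bot.dwell(.5)
s=bot.read_state();im=get_image("wrist");im2=get_image("side");print(s["t"],s["position"].round(4))
json.dump({k:np.array(s[k]).tolist() for k in("position","tcp_rot")},open("e.json","w"))
a=cv2.resize(im[90:300,170:420,::-1],(714,600),interpolation=cv2.INTER_CUBIC)
cv2.imwrite("pics/end.png",a)
cv2.imwrite("pics/end_side.png",cv2.resize(im2[120:270,220:420,::-1],(800,600),interpolation=cv2.INTER_CUBIC))
bot.dwell(1.0);im3=get_image("wrist");cv2.imwrite("pics/end2.png",im3[:,:,::-1])
print("diff",np.abs(im3.astype(int)-im)[90:300,170:420].mean(), (np.abs(im3.astype(int)-im).max(2)>60)[90:300,170:420].sum())
```

```text
-156 load 3.1 rad -3.6 fz 5.6 r 56.1 op 0.273 t 32.2
-158 load 3.8 rad -4.3 fz 5.4 r 56.1 op 0.271 t 32.5
0.4983716082750836 [0.2 0.2 0.5]
36.675 [ 0.42  -0.105  0.27 ]
diff 0.9018158730158731 7
```

View pics/end.png

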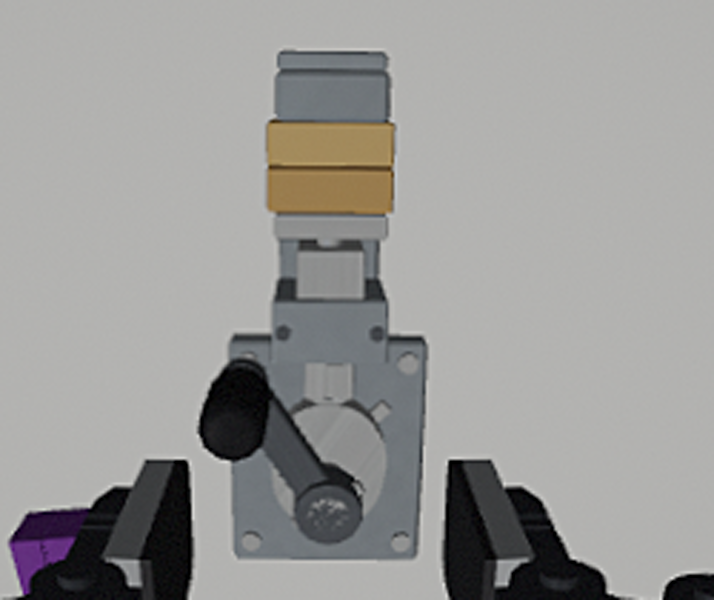

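View pics/end_side.png

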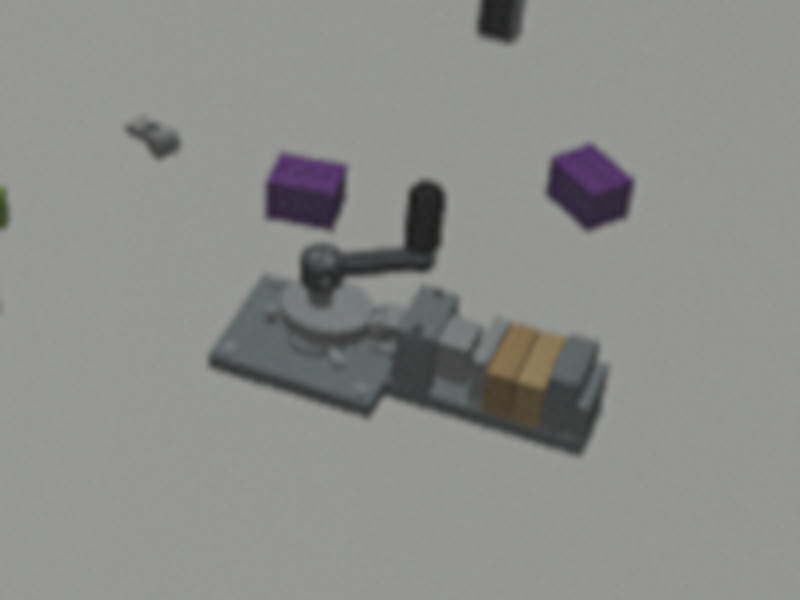

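The block is square between pad and fence. The crank stayed put after release, and two pictures 1 s apart are unchanged. I'm handing in.

Run:
```python
from h import *
S={k:np.array(v) for k,v in json.load(open("e.json")).items()}
K=onz("wrist",(170+232/2.857,90+428/2.857),.126,S);print(K,np.rad2deg(np.arctan2(K[1]-C[1],K[0]-C[0])))
bot.finish_job()
```

```text
[ 0.45496772 -0.14215543  0.126     ] -157.50210026013866
the job is handed in; nothing more can be done
```

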